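# Hold the right valve ball over the open valve with spring tongs

### The arm

A 6-joint arm with a two-finger parallel gripper is mounted at the origin on a cart in front of the work surface, level with it; the furniture and walls round the work are solid. World frame = base frame: x ahead of the robot, y to its left, z up, the work surface at z = 0. Lengths are in mm, angles in rad, forces in N, time in s.
With the tool pointing down it reaches from about 375 to 900 mm from the base axis. Payload 3.1 kg.
Tool frame: the origin (TCP) lies midway between the tips of the shut fingers; the grasp point (between the pads) lies 19 mm behind it; z points along the fingers, y is the line along which they close (so a half turn about z gives the same grasp; the last joint's range is limited). The gripper opens to 85 mm and grips with 20 to 120 N. Pads are 22 mm wide; open, the fingers measure 114 mm over their backs; the gripper's body (76 mm by 85 mm) begins 54 mm behind the grasp point. The pads swing forward as they close: fully open they stand 13 mm farther back than shut.
Start: joints at [-1.371, 0.527, 1.433, -0, 1.181, -0.178], TCP at [230.569, -580.891, 231.31] pointing down, gripper open.
Joint ranges: [-3.08, 3.08], [-0.75, 2.2], [0.22, 2.44], [-1.43, 4.57], [0, 2.65], [-2.85, 2.85]. Speed limits (rad/s): [2.79, 2.79, 3.14, 3.14, 3.14, 3.14].

### API

Orientations are given as a rotation vector (axis times angle).
In Python, from cell import bot gives the robot as it stands.
- The arm moves only by the tool jog_arm, never from a script. Its argument "motion" is a list that holds one entry, the list of rows, each a list of 6 numbers: the shift along the tool's x, y, z as a fraction of full scale, then the turn, a rotation vector about the tool's x, y, z as a fraction of full scale. A call has exactly 8 rows; each row is the pose to reach, as a shift and turn from the pose commanded when the call began, along the tool's axes at that moment; what a row does not reach only later rows make up. Full scale, the value 1, is 0.6 m for a shift and 45 degrees for a turn. A row lasts 1/12 s, in which the tool goes at most 41.7 mm and 7.16 degrees, less where a joint would pass 70% of its speed; a pose out of reach is approached as far as the arm can. A call with a number of a shift or a turn outside -1 to 1 is refused whole. A call with a gripper value outside its range is refused whole. "gripper" is the gripper's target within -1 to 1 (shut at 1, half-way at 0, fully open at -1), set as the call begins (left out, the last holds). The fingers move at their own pace and stop on an object; "squeeze" is the grip in N (left out, the last holds). Time passes only in rows, so rows that repeat a pose let the fingers close, or fill a call up. It gives the time, the measured TCP pose, the force, the opening and the grip force at its end, in the units of the state.
- bot.observe(): the state, without advancing time (a new reading comes with each control period).
- bot.capture(name): name is "scene" or "top"; returns a dict with "color" (480x640x3 uint8, red, green, blue), "K" (3x3 intrinsics, pixels), "pose" (4x4, takes a point from camera to world coordinates). Camera axes: x right, y down, z forward; pixel columns grow to the right and rows downward; lengths in mm; the calibration is good to about 2 mm. A picture is of the moment at which its call begins. There is no depth.
- bot.job_done(): hands the job in; it is judged then, once.
The state is a dict: "clock": time; "q": joint angles; "dq": joint speeds; "joint_torque": joint torques, N m; "position": TCP position; "tool_rot": TCP orientation; "contact_force": force on the tool from outside, world axes, zero at the start; "wrist_torque": the same for the moment, N m; "gripper_width": finger opening in mm; "gripper_force": force on a finger pad.
Only numpy, scipy, OpenCV 4.12 (cv2) and the standard library are available. Lean on these libraries where they do the work, as an engineer would, in place of code of your own. Each camera call takes 0.05 s, during which the arm holds its last target. There are 200 camera calls.

### The job

The ball valve standing on the rubber mat is being rebuilt: of the two polished balls in the parts tray, take the one that fits its bore and hold it up centred over the open mouth, a few centimetres above it, while I grease the seat. The balls' sealing faces must not be touched by the gripper's fingers, so take the spring tongs out of their stand and pick the ball with those; leave the other ball and the loose things on the bench where they are. Finish still holding: squeezing the tongs, with the ball in their jaws and hanging clear of the valve; put nothing down.

Things in the scene. Friction and masses are not known exactly. Their poses are not given: they have to be found in the camera images.
- tongs_grip (a point): Bright steel spring tongs with black finger pads and black jaws, 143 mm long, 130 g, upright in the stand, hinge at the top, jaws down. Point half-way between the two pads (24 mm along x, each with a rounded bulge 16 mm tall at the point's height), 38 mm below the tongs' top. z up along the tongs, x along the hinge, y from pad to pad: squeeze along y. Open, 36 mm wide over the bulges.
- tongs_jaws (a point): Middle of the space between the open jaws, 93 mm below tongs_grip, 12 mm above the jaws' lower ends, same axes (both points ride on the +y arm). Each jaw is a shallow upright V of nylon, 20 mm wide (x), 23 mm tall. Open, 55 mm between their edges, about 75 mm over their backs; they shut along y.
- tongs_jaw (a joint): Squeeze of the tongs, rad: 0 open, about 0.21 on the large ball, 0.29 on the small one, 0.40 fully shut. Width over the pads: 34 to 36 mm carries the tongs still open (spring 5 to 10 N a pad), 28 to 30 mm closes on the large ball, 25 to 27 mm on the small one (spring about 10 N; squeeze with more, 20 to 60 N). 1 mm at the pads moves the jaws about 4 mm.
- stand: Dark steel pocket that holds the tongs upright, 31 x 90 mm outside (x, y), 60 mm high with its floor at 5 mm, on a foot plate 60 x 110 mm, fixed. Origin: centre of its underside. The tongs stand in it with their y along its y, with 2 to 3 mm of play, and must rise 60 mm to be clear.
- mat: Black rubber mat, 130 x 140 x 2 mm, fixed, in front of the drawers. Origin: centre of its underside. The valve that stands on it is the one to be rebuilt.
- tray: Shallow aluminium parts tray, 120 x 200 mm (x, y), rim 14 mm high, floor at 4 mm, lined with black rubber, fixed. It holds the two balls, about 90 mm apart along its y, and some flat white seat rings. Origin: centre of its underside.
- ball_small_center (a point): Centre of the small valve ball: polished steel, 24 mm across, 50 g, with a 12 mm hole through it, standing in the tray on the flat round that hole (hole upright), its centre 9.6 mm above the tray's floor.
- ball_large_center (a point): Centre of the large valve ball: polished steel, 34 mm across, 120 g, with a 20 mm hole through it, standing in the tray on the flat round that hole (hole upright), its centre 12.8 mm above the tray's floor.
- valve_small: Small steel ball valve body without ball, bore upright, 36 mm high, about 50 mm across its bolt lugs, with a stem on one side; fixed. Its round bore is 26 mm wide and takes the small ball. Origin: centre of its underside. Either on the mat or to the left of it, off the mat.
- valve_small_mouth (a point): Centre of the small valve body's open mouth, at its top, 36 mm above the bench.
- valve_large: Large steel ball valve body without ball, bore upright, 46 mm high, about 58 mm across its bolt lugs, with a stem on one side; fixed. Its round bore is 36 mm wide and takes the large ball. Origin: centre of its underside. Either on the mat or to the left of it, off the mat.
- valve_large_mouth (a point): Centre of the large valve body's open mouth, at its top, 46 mm above the bench.
- bench_vise: Blue bench vise bolted to the bench between the tray and the mat, in front of the stand; 132 mm high, 176 mm wide (y), from 110 mm in front of its origin to 110 mm behind it: carry the hanging tongs over or round it. Origin: on the bench below the jaws.
- union_a: Rusty pipe union, 47 x 54 x 47 mm, loose bystander. Origin: centre of its underside.
- seal_tape: Roll of thread seal tape, 49 mm across, 14 mm high, loose bystander. Origin: centre of its underside.
- thread_compound: Round tin with a black cap, 66 mm across, 88 mm high, loose bystander. Origin: centre of its underside.

How it is judged:
By the outcome, as a careful person would: the job done as asked, in the order asked, and still so for the second after the job is handed in, while the arm keeps its last pose, push and grip.
It also fails if it takes over 48 s, if anything falls off the work surface, if the arm or the gripper's body presses on something with over 40 N, if the wrist force passes 120 N, or if a joint passes its speed limit or range.

## Working session

There is one attempt and no reset: what is moved stays moved. The work goes in short steps, Python scripts to look and compute and a tool call to move; the robot and the scene stay as the last step left them, time stands still between calls to the robot, and variables do not carry over. Pictures are saved under pics/ and viewed, at most 10 in all, crops included, and the job is handed in when it is done.

Besides the shell and the picture viewer there is one more tool, called after "Call:" by a JSON object that holds its "api" and its "payload". jog_arm: Moves the arm, as the interface text tells. Its arguments: {"type":"object","properties":{"motion":{"type":"array","items":{"type":"array","items":{"type":"array","items":{"type":"number"}}}},"gripper":{"type":"number"},"squeeze":{"type":"number"}},"required":["motion"]}

```bash
mkdir -p pics; ls; python3 - <<'E'
from cell import bot
import cv2,numpy as np
o=bot.observe(); print({k:np.round(v,3).tolist() for k,v in o.items()})
for n in("scene","top"):
    c=bot.capture(n); cv2.imwrite(f"pics/{n}0.png",c["color"][:,:,::-1]); print(n,c["K"].round(1).tolist(),c["pose"].round(3).tolist())
    np.savez(f"{n}0.npz",**c)
E
```

```text
pics
{'clock': 0.0, 'q': [-1.372, 0.528, 1.434, 0.0, 1.181, -0.178], 'dq': [0.0, -0.001, 0.001, 0.002, 0.0, 0.0], 'joint_torque': [0.001, -44.234, -17.802, -0.0, 0.008, 0.0], 'position': [230.415, -580.211, 230.35], 'tool_rot': [-3.084, -0.589, 0.0], 'contact_force': [0.271, -0.523, 0.008], 'wrist_torque': [-0.034, -0.032, 0.008], 'gripper_force': 0.0, 'gripper_width': 85.501}
scene [[460.6, 0.0, 321.7], [0.0, 460.6, 242.7], [0.0, 0.0, 1.0]] [[-0.7, -0.518, 0.492, 5.282], [-0.714, 0.503, -0.487, 444.572], [0.005, -0.692, -0.722, 938.818], [0.0, 0.0, 0.0, 1.0]]
top [[466.4, 0.0, 319.8], [0.0, 466.4, 245.9], [0.0, 0.0, 1.0]] [[-0.001, -0.987, 0.16, 355.969], [-1.0, -0.001, -0.011, -127.6], [0.011, -0.16, -0.987, 1178.772], [0.0, 0.0, 0.0, 1.0]]
```

View pics/scene0.png

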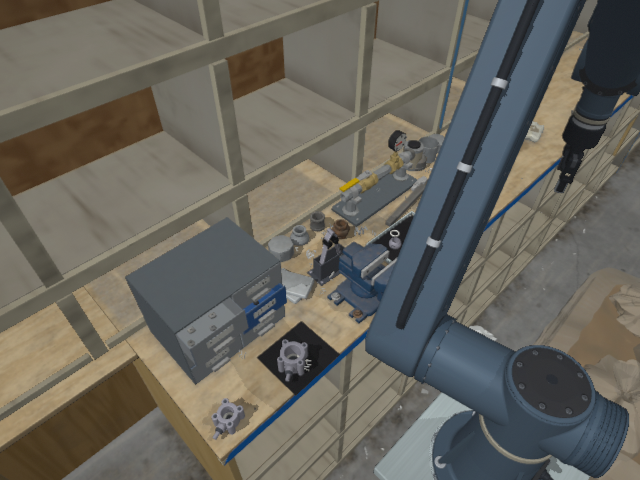

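View pics/top0.png

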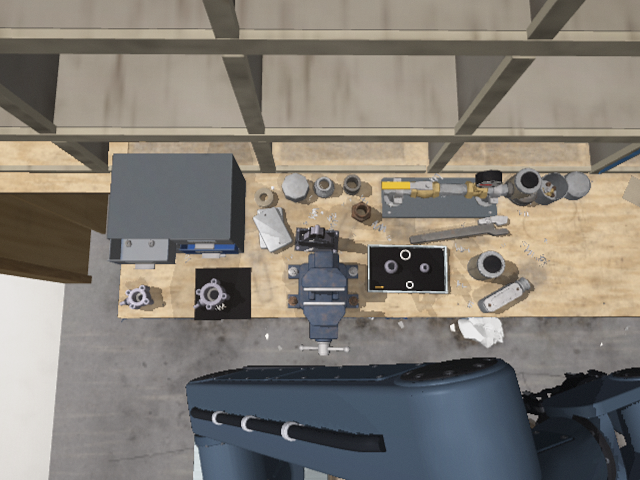

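The scene shows the mat with a valve at about (293,357), another valve off the mat at (227,415), and the stand by the vise at (328,258). In the top view the mat valve is at (212,294), the off-mat valve at (138,297), the stand at (317,238), and the tray at (409,269) with balls at (391,268) and (425,268).

```bash
cat > h.py <<'E'
import numpy as np,cv2
def ray(c,u,v,z):
    K,P=c["K"],c["pose"]; d=P[:3,:3]@np.linalg.inv(K)@[u,v,1.]; o=P[:3,3]
    return (o+d*(z-o[2])/d[2]).round(1)
def proj(c,p):
    K,P=c["K"],c["pose"]; q=K@(P[:3,:3].T@(np.array(p,float)-P[:3,3])); return (q[:2]/q[2]).round(1)
def tri(c1,uv1,c2,uv2):
    A=[];b=[]
    M=np.zeros((3,3));s=np.zeros(3)
    for c,(u,v) in((c1,uv1),(c2,uv2)):
        d=c["pose"][:3,:3]@np.linalg.inv(c["K"])@[u,v,1.];d/=np.linalg.norm(d);Q=np.eye(3)-np.outer(d,d);M+=Q;s+=Q@c["pose"][:3,3]
    return np.linalg.solve(M,s).round(1)
E
python3 - <<'E'
from h import *
a=cv2.imread("pics/top0.png");s=cv2.imread("pics/scene0.png")
def crop(im,x,y,w,h,f): return cv2.resize(im[y:y+h,x:x+w],None,fx=f,fy=f,interpolation=cv2.INTER_CUBIC)
A=crop(a,190,225,80,100,3.0*1);  # mat
o=np.zeros((600,800,3),np.uint8)
o[:300,:400]=crop(a,180,250,80,60,5)   # top mat valve
o[:300,400:]=crop(a,280,215,80,60,5)   # top stand
o[300:,:500]=crop(a,360,240,100,60,5)  # tray
o[300:,500:]=crop(s,300,220,60,60,5)   # scene stand
cv2.imwrite("pics/c1.png",o)
t=np.load("top0.npz")
for u,v,z in[(212,294,46),(138,297,36),(391,268,17),(425,268,14),(317,238,148),(409,269,14)]:print(u,v,ray(t,u,v,z))
E
```

```text
212 294 [421.7 119.8  46. ]
138 297 [415.1 301.   36. ]
391 268 [ 488.3 -319.4   17. ]
425 268 [ 488.7 -405.6   14. ]
317 238 [ 541.1 -133.1  148. ]
409 269 [ 486.2 -365.2   14. ]
```

View pics/c1.png

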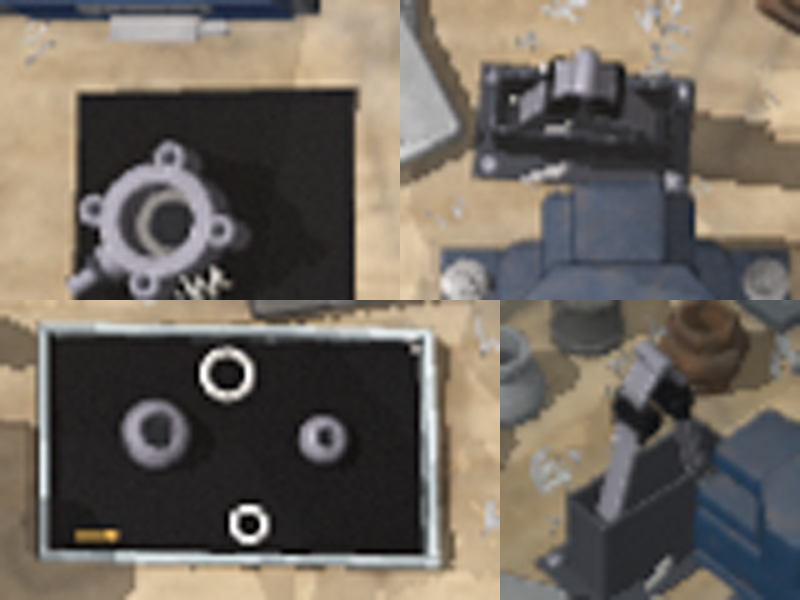

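The crop shows:
- **Valve:** the one on the mat has a rim centred near (212.4,294.2). It has the wide bore, so it takes the large ball.
- **Balls:** the large one is on the left at (391,266.8), the small one at (424.6,268).
- **Stand:** the foot-plate corners average (316.6,239), and the tongs hinge is at about (317.5,230).

```bash
python3 - <<'E'
from h import *
from scipy.spatial.transform import Rotation as R
t=np.load("top0.npz");s=np.load("scene0.npz")
f=lambda x,y:(280+(x-400)/5-.4,215+y/5-.4)
C=[ray(t,*f(*p),4) for p in[(482,62),(690,70),(690,185),(470,165)]];print("foot",C,np.mean(C,0))
print("hinge",tri(t,f(588,58),s,(300+155/5,220+55/5)), ray(t,*f(588,58),148))
print("ball",ray(t,390.6,266.4,16.8),"small",ray(t,424.2,267.6,13.6))
print("mouth",ray(t,212,293.8,46))
m=lambda x,y:(180+x/5-.4,250+y/5-.4)
print("bore",ray(t,*m(117,221),46),ray(t,*m(207,221),46),"lugs",ray(t,*m(92,212),46),ray(t,*m(218,230),46))
for p in([421,119,46],[488,-319,17],[541,-133,148],[541,-133,110]):print(p,proj(s,p),proj(t,p))
r=R.from_rotvec([-3.084,-.589,0]).as_matrix();print(r.round(3))
E
```

```text
foot [array([595.5, -79.9,   4. ]), array([ 591.5, -186.7,    4. ]), array([ 531.8, -186.3,    4. ]), array([542. , -74.2,   4. ])] [ 565.2   -131.775    4.   ]
hinge [ 565.6 -136.1  140.6] [ 568.1 -133.5  148. ]
ball [ 492.4 -318.5   16.8] small [ 489.8 -403.7   13.6]
mouth [422.2 119.9  46. ]
bore [422.2 141.5  46. ] [422.2  98.2  46. ] lugs [426.6 153.7  46. ] [417.9  92.7  46. ]
[421, 119, 46] [292.8 351.8] [212.3 294.3]
[488, -319, 17] [394.9 244.1] [390.8 268.1]
[541, -133, 148] [335.5 234.1] [317. 238.]
[541, -133, 110] [335.1 244.9] [316.9 240.9]
[[ 0.93   0.369 -0.   ]
 [ 0.369 -0.93   0.002]
 [ 0.    -0.002 -1.   ]]
```

```bash
cat > mv.py <<'E'
import sys,numpy as np
from scipy.spatial.transform import Rotation as R
from cell import bot
# usage: mv.py x y z yaw_deg(tool x azimuth)
o=bot.observe();r=R.from_rotvec(o["tool_rot"]).as_matrix();p=np.array(o["position"])
x,y,z,a=map(float,sys.argv[1:5]);a=np.radians(a)
T=np.array([[np.cos(a),np.sin(a),0],[np.sin(a),-np.cos(a),0],[0,0,-1]])
d=r.T@(np.array([x,y,z])-p)
print("pos",p.round(1),"shift",(d/600).round(4),"mm",np.linalg.norm(d).round(1),"turn",(R.from_matrix(r.T@T).as_rotvec()/np.radians(45)).round(4),"t",o["clock"],"w",o["gripper_width"],o["gripper_force"],np.round(o["contact_force"],1))
E
python3 mv.py 566 -133 231 -2.9
```

```text
pos [ 230.4 -580.3  230.4] shift [ 7.948e-01 -4.866e-01  3.000e-04] mm 559.2 turn [-2.600e-03  1.000e-04  5.454e-01] t 0.1 w 85.39047593685036 0.0 [-0.3 -0.5  0.5]
```

Call:
{"api": "jog_arm", "payload": {"motion": [[[0.06,-0.036,0,0,0,0.04],[0.12,-0.073,0,0,0,0.08],[0.18,-0.11,0,0,0,0.12],[0.24,-0.146,0,0,0,0.16],[0.3,-0.183,0,0,0,0.2],[0.36,-0.22,0,0,0,0.24],[0.4,-0.245,0,0,0,0.272],[0.4,-0.245,0,0,0,0.272]]]}}

```text
clock: 0.77
position: [401.5, -349.8, 230.9]
tool_rot: [-3.126, -0.265, -0.0]
contact_force: [-0.5, -0.6, 0.4]
gripper_width: 85.5
gripper_force: 0.0
```

Call:
{"api": "jog_arm", "payload": {"motion": [[[0.05,-0.047,0,0,0,0.042],[0.1,-0.094,0,0,0,0.085],[0.15,-0.14,0,0,0,0.127],[0.2,-0.187,0,0,0,0.17],[0.25,-0.234,0,0,0,0.212],[0.3,-0.28,0,0,0,0.254],[0.331,-0.31,0,0,0,0.28],[0.331,-0.31,0,0,0,0.28]]], "gripper": -0.6}}

```text
clock: 1.43
position: [567.4, -136.0, 231.0]
tool_rot: [-3.139, 0.08, -0.002]
contact_force: [0.2, -0.0, -0.2]
gripper_width: 68.5
gripper_force: 0.0
```

```bash
python3 mv.py 566 -133 231 -2.9; python3 - <<'E'
from cell import bot
from h import *
o=np.zeros((600,800,3),np.uint8)
for i,n in enumerate(("scene","top")):
    c=bot.capture(n); np.savez(f"{n}1.npz",**c); p=proj(c,[566,-133,100]).astype(int); print(n,p-[40,60])
    k=c["color"][p[1]-60:p[1]+60,p[0]-40:p[0]+40,::-1]
    o[:,400*i:400*i+400]=cv2.resize(k,(400,600),interpolation=cv2.INTER_CUBIC)
cv2.imwrite("pics/c2.png",o)
E
```

```text
pos [ 567.4 -136.   231. ] shift [-0.0026 -0.0049  0.    ] mm 3.4 turn [-0.0018 -0.0019 -0.0005] t 1.4333 w 68.53670733133156 0.0 [ 0.2 -0.  -0.2]
scene [287 182]
top [276 171]
```

View pics/c2.png

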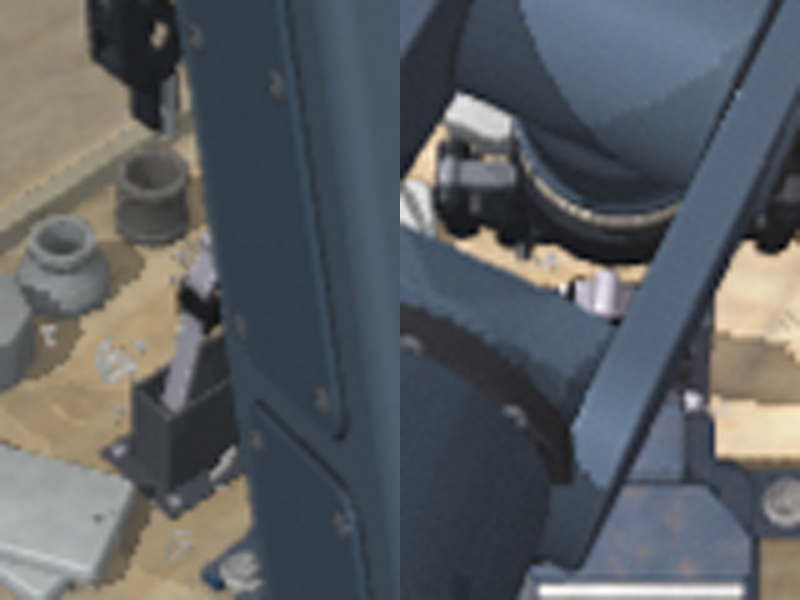

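The fingers hang above the tongs, with the hinge at about (600,290) in the right half of the crop. The arm hides most of the rest, so I'm going down on the stand estimate of (564,-133).

Call:
{"api": "jog_arm", "payload": {"motion": [[[-0.005,-0.005,0.03,0,0,0],[-0.005,-0.005,0.07,0,0,0],[-0.005,-0.005,0.11,0,0,0],[-0.005,-0.005,0.15,0,0,0],[-0.005,-0.005,0.19,0,0,0],[-0.005,-0.005,0.22,0,0,0],[-0.005,-0.005,0.237,0,0,0],[-0.005,-0.005,0.237,0,0,0]]]}}

```text
clock: 2.2
position: [559.8, -137.5, 86.8]
tool_rot: [-3.138, 0.091, 0.008]
contact_force: [-0.8, 0.3, 1.0]
gripper_width: 68.1
gripper_force: 0.0
```

Call:
{"api": "jog_arm", "payload": {"motion": [[[0,0,0,0,0,0],[0,0,0,0,0,0],[0,0,0,0,0,0],[0,0,0,0,0,0],[0,0,0,0,0,0],[0,0,0,0,0,0],[0,0,0,0,0,0],[0,0,0,0,0,0]]], "gripper": 0.18, "squeeze": 20}}

```text
clock: 2.87
position: [563.1, -137.1, 90.4]
tool_rot: [3.139, -0.087, 0.004]
contact_force: [-0.2, 0.0, 6.2]
gripper_width: 35.4
gripper_force: 6.4
```

Call:
{"api": "jog_arm", "payload": {"motion": [[[0,0,-0.005,0,0,0],[0,0,-0.015,0,0,0],[0,0,-0.025,0,0,0],[0,0,-0.035,0,0,0],[0,0,-0.045,0,0,0],[0,0,-0.055,0,0,0],[0,0,-0.065,0,0,0],[0,0,-0.07,0,0,0]]]}}

```text
clock: 3.53
position: [562.5, -136.8, 132.2]
tool_rot: [3.14, -0.088, 0.002]
contact_force: [-0.3, -0.5, -1.6]
gripper_width: 34.8
gripper_force: 4.1
```

Call:
{"api": "jog_arm", "payload": {"motion": [[[0,0,-0.015,0,0,0],[0,0,-0.04,0,0,0],[0,0,-0.07,0,0,0],[0,0,-0.1,0,0,0],[0,0,-0.13,0,0,0],[0,0,-0.16,0,0,0],[0,0,-0.18,0,0,0],[0,0,-0.19,0,0,0]]]}}

```text
clock: 4.2
position: [562.9, -136.9, 247.6]
tool_rot: [3.139, -0.087, 0.005]
contact_force: [0.9, 0.0, 0.4]
gripper_width: 35.2
gripper_force: 4.0
```

```bash
python3 mv.py 490 -320 250 -2.9
```

```text
pos [ 562.9 -136.9  247.6] shift [-0.1043  0.3114 -0.004 ] mm 197.1 turn [ 0.0017 -0.0042 -0.0064] t 4.2 w 35.22039423464657 4.038888048380613 [0.9 0.  0.4]
```

Call:
{"api": "jog_arm", "payload": {"motion": [[[-0.005,0.015,0,0,0,0],[-0.018,0.055,0,0,0,0],[-0.035,0.105,0,0,0,0],[-0.053,0.16,0,0,0,0],[-0.07,0.21,0,0,0,0],[-0.087,0.26,0,0,0,0],[-0.098,0.295,0,0,0,0],[-0.104,0.311,0,0,0,0]]]}}

```text
clock: 4.87
position: [487.4, -322.7, 243.9]
tool_rot: [3.14, -0.093, -0.003]
contact_force: [0.1, 0.8, -1.7]
gripper_width: 35.3
gripper_force: 4.0
```

```bash
python3 mv.py 492 -319 160 -2.9; python3 - <<'E'
from cell import bot
from h import *
o=np.zeros((600,800,3),np.uint8)
for i,n in enumerate(("scene","top")):
    c=bot.capture(n); np.savez(f"{n}2.npz",**c); p=proj(c,[492,-319,150]).astype(int); print(n,p-[40,60])
    k=c["color"][p[1]-60:p[1]+60,p[0]-40:p[0]+40,::-1]
    o[:,400*i:400*i+400]=cv2.resize(k,(400,600),interpolation=cv2.INTER_CUBIC)
cv2.imwrite("pics/c3.png",o)
E
```

```text
pos [ 487.4 -322.7  243.9] shift [ 0.0075 -0.0066  0.1399] mm 84.2 turn [ 0.0001  0.0023 -0.0108] t 4.8667 w 35.250210264826094 4.0187641605734825 [ 0.1  0.8 -1.7]
scene [360 147]
top [360 199]
```

View pics/c3.png

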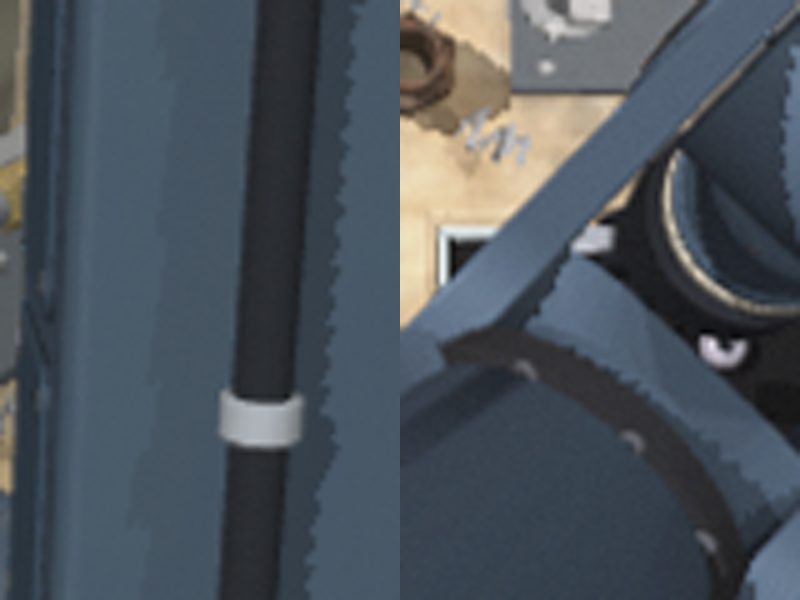

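The arm hides the tongs and the large ball from both cameras here. I'll carry the tongs to the left, where the scene camera should see them, and check how they sit in the gripper.

Call:
{"api": "jog_arm", "payload": {"motion": [[[-0.003,-0.02,0,0,0,0],[-0.01,-0.065,-0.01,0,0,0],[-0.02,-0.12,-0.02,0,0,0],[-0.03,-0.175,-0.02,0,0,0],[-0.04,-0.23,-0.02,0,0,0],[-0.05,-0.285,-0.02,0,0,0],[-0.06,-0.34,-0.02,0,0,0],[-0.07,-0.395,-0.02,0,0,0]]]}}

```text
clock: 5.63
position: [459.2, -76.0, 257.0]
tool_rot: [-3.139, 0.084, 0.001]
contact_force: [0.8, 1.1, -1.3]
gripper_width: 34.8
gripper_force: 3.9
```

Call:
{"api": "jog_arm", "payload": {"motion": [[[-0.01,-0.055,0,0,0,0],[-0.02,-0.11,0,0,0,0],[-0.03,-0.165,0,0,0,0],[-0.036,-0.205,0,0,0,0],[-0.04,-0.225,0,0,0,0],[-0.042,-0.233,0,0,0,0],[-0.042,-0.233,0,0,0,0],[-0.042,-0.233,0,0,0,0]]]}}

```text
clock: 6.3
position: [442.7, 61.3, 257.1]
tool_rot: [3.14, -0.084, -0.0]
contact_force: [-1.4, -0.4, -1.1]
gripper_width: 34.8
gripper_force: 3.9
```

```bash
python3 - <<'E'
from cell import bot
from h import *
s=bot.observe();P=s["position"];print(P,s["tool_rot"],s["gripper_width"])
o=np.zeros((600,800,3),np.uint8)
for i,n in enumerate(("scene","top")):
    c=bot.capture(n); np.savez(f"{n}3.npz",**c); p=proj(c,np.array(P)+[0,0,-30]).astype(int); print(n,p-[40,60],"tcp",proj(c,P),"jaws",proj(c,np.array(P)+[0,0,-72]),"jawbot",proj(c,np.array(P)+[0,0,-84]))
    k=c["color"][p[1]-60:p[1]+60,p[0]-40:p[0]+40,::-1]
    o[:,400*i:400*i+400]=cv2.resize(k,(400,600),interpolation=cv2.INTER_CUBIC)
cv2.imwrite("pics/c4.png",o)
E
```

```text
[442.72640559  61.32743201 257.14791216] [ 3.14030565e+00 -8.41723588e-02 -1.31327914e-04] 34.81034012783539
scene [263 219] tcp [303.1 269.7] jaws [304.  292.4] jawbot [304.1 296. ]
top [181 218] tcp [218.9 277.1] jaws [225.7 280.3] jawbot [226.8 280.8]
```

View pics/c4.png

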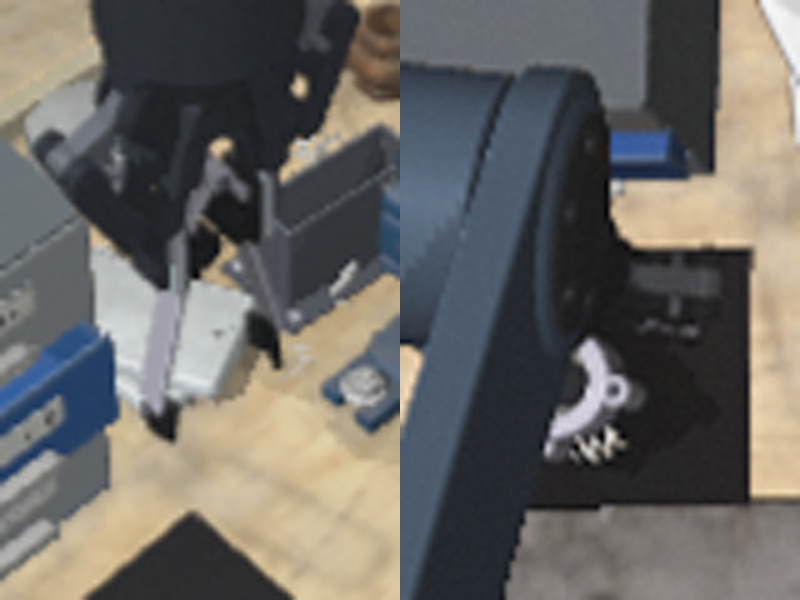

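The tongs hang open and upright in the gripper. In the left crop the jaw bottoms are at about (165,435) and (270,362), close to where they should be. I'll compare them numerically with the model.

```bash
python3 - <<'E'
from h import *
c=np.load("scene3.npz");P=np.array([442.7,61.3,257.1]);a=-np.radians(3.07)
X=np.array([np.cos(a),np.sin(a),0]);Y=np.array([-np.sin(a),np.cos(a),0]);Z=np.array([0,0,1])
f=lambda q:((proj(c,q)-[263,219]+.4)*5).round(0)
for s in(1,-1):
  for x in(-10,10):
    for y in(27.5,37.5):
      print(s,x,y,"top",f(P+X*x+Y*s*y+Z*(-61)),"bot",f(P+X*x+Y*s*y+Z*(-84)))
print("hinge top x-+9",f(P-9*X+Z*59),f(P+9*X+Z*59),"pad",f(P+18*Y+21*Z-12*X),f(P-18*Y+21*Z-12*X))
print("per mm x,y,z",(f(P+100*X)-f(P))/100,(f(P+100*Y)-f(P))/100,(f(P+100*Z)-f(P))/100)
g=cv2.cvtColor(c["color"],cv2.COLOR_RGB2GRAY)[219:219+120,263:343]
print(g[76:92,24:42]);print(g[58:78,46:62])
E
```

```text
1 -10 27.5 top [170. 404.] bot [171. 438.]
1 -10 37.5 top [150. 417.] bot [152. 451.]
1 10 27.5 top [138. 374.] bot [140. 408.]
1 10 37.5 top [119. 386.] bot [121. 420.]
-1 -10 27.5 top [274. 333.] bot [274. 367.]
-1 -10 37.5 top [291. 320.] bot [291. 354.]
-1 10 27.5 top [242. 304.] bot [243. 339.]
-1 10 37.5 top [260. 291.] bot [260. 326.]
hinge top x-+9 [214. 165.] [184. 139.] pad [185. 261.] [258. 214.]
per mm x,y,z [-1.56 -1.4 ] [-2.09  1.36] [-0.07 -1.82]
[[215 207 202 180 167 163 163 163 173 139 180 195 202 213 224 228 226 221]
 [218 224 216 199 167 160 162 163 167 135 173 181 185 192 196 201 205 205]
 [191 208 225 203 168 162 163 163 152 170 201 204 181 170 166 177 185 182]
 [167 189 202 220 193 167 163 164 135 114 162 178 157 129 118 151 161 155]
 [167 173 185 199 138 140 160 167 133  75  79 107 130 112  96 137 149 162]
 [169 175 166 182 121  97 140 171 118  56  47  61 115 152 142 159 166 171]
 [172 180 171 163 114  85  83 134  86  39  36  64 149 171 171 176 176 177]
 [173 182 178 177 121  67  45  65  45  33  33  85 160 177 180 181 180 181]
 [184 184 182 186 178  93  34  31 
[... 1207 characters left out ...]
  64 158 169 163 164 172 173]
 [175 128 105  75  40  30  30  24  26  39 159 175 175 174 173 172]
 [156 122 102  94  81  55  34  25  26  26 158 175 180 191 190 183]
 [132 122 103  98  99  99 122  79  35  26 132 171 176 179 179 177]
 [123 117 100  96 100 104 160 116  52  24 125 166 167 172 187 187]
 [119 110  96  96 100 150 172 167  94  35  99 156 166 168 181 173]
 [114 112 101 101 102 160 173 175 117  52 119 156 165 182 172 163]
 [113 117 119 109 154 172 177 175 165 160 166 164 181 175 172 165]
 [117 120 123 124 166 175 174 174 172 171 170 169 172 168 170 172]
 [120 122 124 127 179 187 173 171 171 168 168 168 167 171 176 178]
 [121 124 126 171 188 190 186 172 167 168 167 168 173 179 179 176]]
```

The tongs hang within about 1–2 mm of the tool axis. I'll refine the ball position with both of the initial images before going down.

```bash
python3 - <<'E'
from h import *
t=np.load("top0.npz");s=np.load("scene0.npz")
def blob(c,u,v,w,lo):
    g=cv2.cvtColor(c["color"],cv2.COLOR_RGB2GRAY)[v-w:v+w,u-w:u+w]
    n,l,st,ce=cv2.connectedComponentsWithStats((g>lo).astype(np.uint8))
    for i in range(1,n):
        if st[i,4]>15: print(i,st[i].tolist()+[0],"abs",st[i,0]+u-w,st[i,1]+v-w,"ctr",ce[i]+[u-w,v-w])
    return g
print(blob(t,391,267,10,70)); print(blob(s,396,238,12,70))
E
python3 mv.py 492 -319 250 -2.9
```

```text
1 [3, 3, 14, 13, 109, 0] abs 384 260 ctr [390.22018349 266.08256881]
[[ 32  32  32  31  33  30  29  29  31  30  32  33  30  31  30  34  31  29
   22  50]
 [ 32  31  32  30  34  32  34  31  33  31  30  29  29  31  32  33  31  32
   31  22]
 [ 33  32  30  32  33  30  28  26  34  40  41  32  26  29  29  31  31  31
   30  26]
 [ 34  32  30  32  30  26  47  94 108 111 106  98  74  40  27  29  32  31
   30  30]
 [ 33  31  29  30  26  70 114 142 153 155 139 131 127  96  49  27  28  31
   30  30]
 [ 31  32  31  28  71 127 155 162 143 117  97  92 113 128  95  47  26  28
   31  30]
 [ 31  33  27  33 118 155 170 132  87  60  56  62  71 106 122  85  36  20
   26  33]
 [ 31  31  28  69 143 169 157  86  44  44  52  54  52  93 134 101  50  28
   22  27]
 [ 31  30  27  90 149 173 150  72  41  47  49  46  46  95 127 112  69  30
   21  23]
 [ 34  28  27  85 150 172 151  74  45  47  49  47  44  92 124 115  75  33
   23  24]
 [ 32  32  30  67 144 170 166 110  54  45  46  47  43 105 136 106  67  33
   23  22]
 [ 34  34  30  55 112 153 169 137  70  40  42  44  40 120 134  97  54  27
   22  25]
 [ 35  32  
[... 2686 characters left out ...]
 112  96  51
   46  72  81  87  91  93]
 [ 33  32  32  32  32  97 119 110 102 118 135 134 129 129 122 110  83  45
   65  79  82  91  93  92]
 [ 65  41  33  32  33  62 103  95 112 103  92 116 124 120 111  99  60  35
   69  80  85  90  92  92]
 [ 80  76  49  33  32  36  66  88 109 111 106 111 110 103  91  68  39  50
   74  82  89  92  92  91]
 [ 82  84  64  39  32  31  37  53  66  83  90  94  86  81  59  39  31  65
   79  83  90  93  91  92]
 [ 85  87  63  38  31  31  30  33  37  47  50  52  48  46  39  36  47  72
   80  87  91  92  92  91]]
pos [443.4  60.2 257.1] shift [0.1163 0.6265 0.012 ] mm 382.4 turn [ 0.0002 -0.0002 -0.0069] t 6.4 w 35.12512532896093 3.8910349225625396 [-0.4 -0.3 -1.1]
```

Call:
{"api": "jog_arm", "payload": {"motion": [[[0.004,0.02,0,0,0,0],[0.012,0.065,0,0,0,0],[0.022,0.12,0,0,0,0],[0.032,0.175,0,0,0,0],[0.043,0.23,0,0,0,0],[0.053,0.285,0,0,0,0],[0.063,0.34,0,0,0,0],[0.073,0.395,0,0,0,0]]]}}

```text
clock: 7.07
position: [473.4, -181.5, 257.0]
tool_rot: [-3.14, 0.091, 0.0]
contact_force: [0.7, 1.2, -0.8]
gripper_width: 35.0
gripper_force: 3.9
```

Call:
{"api": "jog_arm", "payload": {"motion": [[[0.01,0.055,0,0,0,0],[0.02,0.11,0,0,0,0],[0.03,0.165,0,0,0,0],[0.038,0.2,0,0,0,0],[0.041,0.22,0,0,0,0],[0.043,0.23,0,0,0,0],[0.043,0.231,0,0,0,0],[0.043,0.231,0,0,0,0]]]}}

```text
clock: 7.73
position: [491.3, -317.5, 256.8]
tool_rot: [-3.139, 0.088, 0.002]
contact_force: [-0.3, 0.5, -0.8]
gripper_width: 35.4
gripper_force: 3.9
```

```bash
python3 mv.py 491.5 -319 95 -2.9
```

```text
pos [ 491.3 -317.5  256.8] shift [0.0008 0.0029 0.2696] mm 161.8 turn [-0.002   0.0014 -0.0069] t 7.7333 w 35.36719448001086 3.9037105534225702 [-0.3  0.5 -0.8]
```

Call:
{"api": "jog_arm", "payload": {"motion": [[[0,0.002,0.015,0,0,0],[0,0.002,0.045,0,0,0],[0,0.002,0.08,0,0,0],[0,0.002,0.115,0,0,0],[0,0.002,0.15,0,0,0],[0,0.002,0.18,0,0,0],[0,0.002,0.2,0,0,0],[0,0.002,0.2,0,0,0]]]}}

```text
clock: 8.4
position: [490.1, -316.3, 134.0]
tool_rot: [-3.135, 0.085, 0.008]
contact_force: [-0.1, 0.1, -1.1]
gripper_width: 35.2
gripper_force: 3.9
```

```bash
python3 mv.py 491.5 -319 95 -2.9
```

```text
pos [ 490.1 -316.3  134. ] shift [0.003  0.0046 0.065 ] mm 39.1 turn [-0.0063  0.007  -0.0044] t 8.4 w 35.20086807062205 3.908331007696688 [-0.1  0.1 -1.1]
```

Call:
{"api": "jog_arm", "payload": {"motion": [[[0.001,0.003,0.012,0,0,0],[0.001,0.003,0.025,0,0,0],[0.001,0.003,0.038,0,0,0],[0.001,0.003,0.05,0,0,0],[0.001,0.003,0.06,0,0,0],[0.001,0.003,0.065,0,0,0],[0.001,0.003,0.065,0,0,0],[0.001,0.003,0.065,0,0,0]]]}}

```text
clock: 9.07
position: [492.3, -321.5, 98.0]
tool_rot: [-3.14, 0.088, 0.0]
contact_force: [0.8, -0.3, -0.8]
gripper_width: 35.2
gripper_force: 3.9
```

```bash
python3 - <<'E'
from cell import bot
from h import *
s=bot.observe();P=s["position"];print(P,s["tool_rot"],s["gripper_width"],s["contact_force"])
o=np.zeros((600,800,3),np.uint8)
for i,n in enumerate(("scene","top")):
    c=bot.capture(n); np.savez(f"{n}4.npz",**c); p=proj(c,np.array(P)+[0,0,-40]).astype(int); print(n,p-[40,60])
    k=c["color"][p[1]-60:p[1]+60,p[0]-40:p[0]+40,::-1]
    o[:,400*i:400*i+400]=cv2.resize(k,(400,600),interpolation=cv2.INTER_CUBIC)
cv2.imwrite("pics/c5.png",o)
E
```

```text
[ 492.30838766 -321.45746823   97.96969005] [-3.14025110e+00  8.76631354e-02  1.87920043e-04] 35.20333545671392 [ 0.77605417 -0.2613768  -0.75989082]
scene [356 172]
top [354 204]
```

View pics/c5.png

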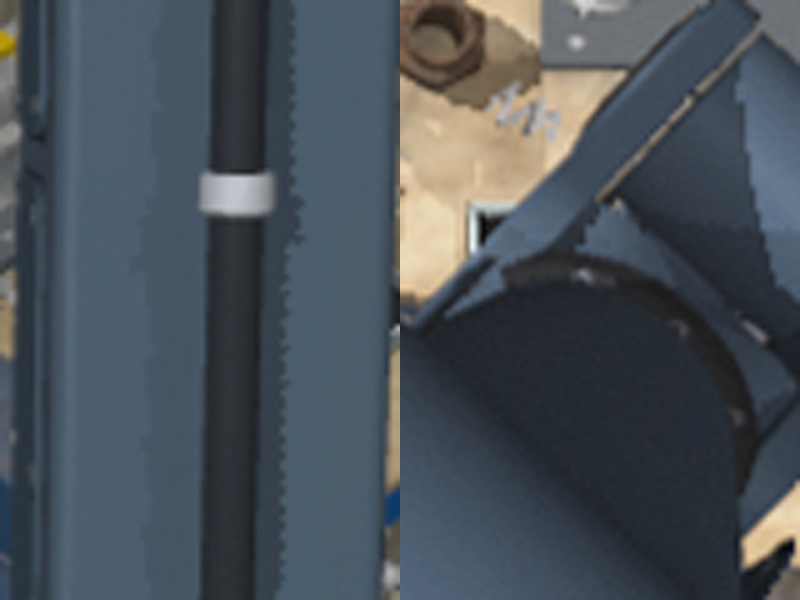

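The arm hides the jaws in both views. I'll make a small height correction and close.

Call:
{"api": "jog_arm", "payload": {"motion": [[[-0.001,-0.003,0.004,0,0,0],[-0.001,-0.003,0.004,0,0,0],[-0.001,-0.003,0.004,0,0,0],[-0.001,-0.003,0.004,0,0,0],[-0.001,-0.003,0.004,0,0,0],[-0.001,-0.003,0.004,0,0,0],[-0.001,-0.003,0.004,0,0,0],[-0.001,-0.003,0.004,0,0,0]]]}}

```text
clock: 9.83
position: [491.8, -319.6, 95.7]
tool_rot: [3.14, -0.088, 0.0]
contact_force: [-0.4, 0.4, -0.4]
gripper_width: 35.1
gripper_force: 3.9
```

Call:
{"api": "jog_arm", "payload": {"motion": [[[0,0,0,0,0,0],[0,0,0,0,0,0],[0,0,0,0,0,0],[0,0,0,0,0,0],[0,0,0,0,0,0],[0,0,0,0,0,0],[0,0,0,0,0,0],[0,0,0,0,0,0]]], "gripper": 0.5, "squeeze": 45}}

```text
clock: 10.5
position: [491.9, -319.7, 95.8]
tool_rot: [3.14, -0.087, 0.0]
contact_force: [-0.7, -0.6, -0.1]
gripper_width: 27.9
gripper_force: 44.3
```

Call:
{"api": "jog_arm", "payload": {"motion": [[[0,0,-0.005,0,0,0],[0,0,-0.015,0,0,0],[0,0,-0.025,0,0,0],[0,0,-0.035,0,0,0],[0,0,-0.045,0,0,0],[0,0,-0.055,0,0,0],[0,0,-0.06,0,0,0],[0,0,-0.06,0,0,0]]]}}

```text
clock: 11.17
position: [492.3, -320.0, 132.9]
tool_rot: [3.139, -0.087, 0.002]
contact_force: [0.1, -1.4, -2.3]
gripper_width: 27.9
gripper_force: 44.5
```

Call:
{"api": "jog_arm", "payload": {"motion": [[[0,0,-0.02,0,0,0],[0,0,-0.045,0,0,0],[0,0,-0.075,0,0,0],[0,0,-0.11,0,0,0],[0,0,-0.145,0,0,0],[0,0,-0.18,0,0,0],[0,0,-0.2,0,0,0],[0,0,-0.21,0,0,0]]]}}

```text
clock: 11.83
position: [492.4, -320.1, 259.8]
tool_rot: [3.138, -0.087, 0.004]
contact_force: [0.4, -0.9, -2.4]
gripper_width: 28.3
gripper_force: 44.5
```

```bash
python3 mv.py 423 120 255 -2.9
```

```text
pos [ 492.4 -320.1  259.8] shift [-0.1564 -0.726   0.0059] mm 445.6 turn [ 0.0028 -0.0033 -0.0065] t 11.8333 w 28.297406815333414 44.455225467681885 [ 0.4 -0.9 -2.4]
```

Call:
{"api": "jog_arm", "payload": {"motion": [[[-0.003,-0.015,0,0,0,0],[-0.01,-0.05,0,0,0,0],[-0.02,-0.095,0,0,0,0],[-0.03,-0.14,0,0,0,0],[-0.04,-0.185,0,0,0,0],[-0.05,-0.23,0,0,0,0],[-0.06,-0.275,0,0,0,0],[-0.069,-0.32,0,0,0,0]]]}}

```text
clock: 12.5
position: [459.3, -123.1, 256.3]
tool_rot: [-3.138, 0.088, 0.005]
contact_force: [-0.7, 0.4, -3.0]
gripper_width: 28.4
gripper_force: 44.5
```

Call:
{"api": "jog_arm", "payload": {"motion": [[[-0.01,-0.045,0,0,0,0],[-0.019,-0.09,0,0,0,0],[-0.029,-0.135,0,0,0,0],[-0.039,-0.18,0,0,0,0],[-0.048,-0.225,0,0,0,0],[-0.058,-0.27,0,0,0,0],[-0.067,-0.31,0,0,0,0],[-0.073,-0.34,0,0,0,0]]]}}

```text
clock: 13.17
position: [426.1, 82.9, 256.4]
tool_rot: [-3.139, 0.086, 0.006]
contact_force: [0.3, -0.2, -1.8]
gripper_width: 28.1
gripper_force: 44.6
```

Call:
{"api": "jog_arm", "payload": {"motion": [[[-0.005,-0.025,0.005,0,0,0],[-0.009,-0.045,0.02,0,0,0],[-0.012,-0.058,0.04,0,0,0],[-0.014,-0.064,0.06,0,0,0],[-0.014,-0.066,0.075,0,0,0],[-0.014,-0.066,0.085,0,0,0],[-0.014,-0.066,0.09,0,0,0],[-0.014,-0.066,0.09,0,0,0]]]}}

```text
clock: 13.83
position: [421.6, 120.6, 202.7]
tool_rot: [3.14, -0.088, -0.004]
contact_force: [-0.6, -0.7, -3.0]
gripper_width: 28.3
gripper_force: 44.6
```

```bash
python3 mv.py 423 120 170 -2.9; python3 - <<'E'
from cell import bot
from h import *
s=bot.observe();P=np.array(s["position"])
o=np.zeros((600,800,3),np.uint8)
for i,n in enumerate(("scene","top")):
    c=bot.capture(n); np.savez(f"{n}5.npz",**c); p=proj(c,P+[0,0,-70]).astype(int); print(n,p-[40,60],"mouth",proj(c,[422.2,119.9,46]),"tcp-74",proj(c,P-[0,0,74]))
    k=c["color"][p[1]-60:p[1]+60,p[0]-40:p[0]+40,::-1]
    o[:,400*i:400*i+400]=cv2.resize(k,(400,600),interpolation=cv2.INTER_CUBIC)
cv2.imwrite("pics/c6.png",o)
E
```

```text
pos [421.6 120.6 202.7] shift [0.0026 0.0008 0.0545] mm 32.8 turn [ 0.0002  0.0036 -0.0066] t 13.8333 w 28.34208057711932 44.5654571056366 [-0.6 -0.7 -3. ]
scene [250 270] mouth [292.1 351.7] tcp-74 [290.5 331.1]
top [163 231] mouth [212.  293.8] tcp-74 [203.7 291.9]
```

View pics/c6.png

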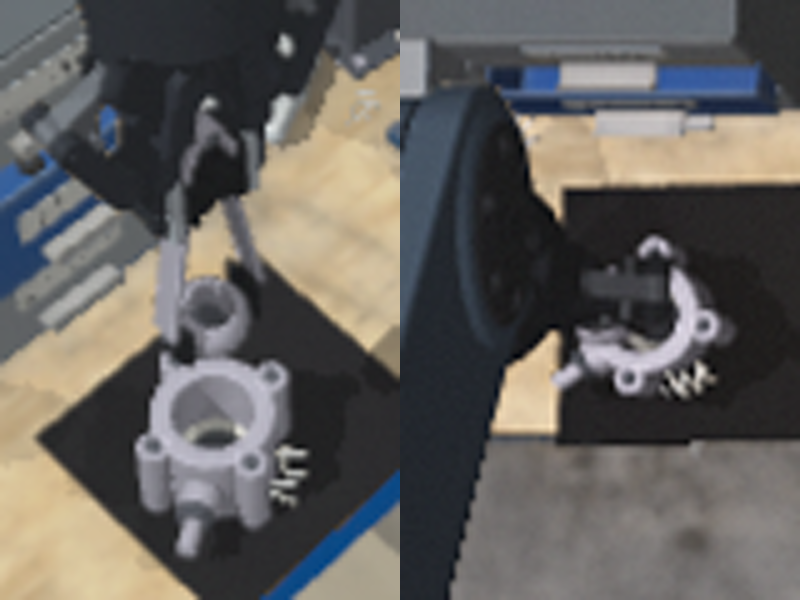

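The ball is held in the jaws, with its centre near crop (213,316), above the mouth, whose centre is at about (214,412). I'll compute the offset.

```bash
python3 - <<'E'
from h import *
c=np.load("scene5.npz")
for z in(124,126,128,130):print(z,ray(c,292.2,332.8,z))
print("mouth",ray(c,292.3,351.9,46))
E
```

```text
124 [418.5 118.7 124. ]
126 [417.5 119.5 126. ]
128 [416.5 120.3 128. ]
130 [415.5 121.1 130. ]
mouth [421.6 119.9  46. ]
```

Call:
{"api": "jog_arm", "payload": {"motion": [[[0.002,0,0.01,0,0,0],[0.005,-0.001,0.022,0,0,0],[0.006,-0.002,0.035,0,0,0],[0.006,-0.002,0.045,0,0,0],[0.006,-0.002,0.053,0,0,0],[0.006,-0.002,0.057,0,0,0],[0.006,-0.002,0.057,0,0,0],[0.006,-0.002,0.057,0,0,0]]]}}

```text
clock: 14.6
position: [426.2, 121.6, 169.3]
tool_rot: [3.14, -0.088, -0.001]
contact_force: [-0.1, 0.0, -1.0]
gripper_width: 28.1
gripper_force: 44.6
```

Call:
{"api": "jog_arm", "payload": {"motion": [[[0,0,0,0,0,0],[0,0,0,0,0,0],[0,0,0,0,0,0],[0,0,0,0,0,0],[0,0,0,0,0,0],[0,0,0,0,0,0],[0,0,0,0,0,0],[0,0,0,0,0,0]]]}}

```text
clock: 15.27
position: [426.3, 121.6, 169.5]
tool_rot: [-3.14, 0.088, -0.0]
contact_force: [0.5, -0.3, -3.6]
gripper_width: 28.0
gripper_force: 44.6
```

```bash
python3 mv.py 424.5 121 168 -2.9; python3 - <<'E'
from cell import bot
from h import *
s=bot.observe();P=np.array(s["position"]);c=bot.capture("scene");np.savez("scene6.npz",**c)
print("mouth",proj(c,[421.8,119.9,46]),"ball if centred",proj(c,[421.8,119.9,P[2]-79]))
cv2.imwrite("pics/c7.png",cv2.resize(c["color"][300:380,250:350,::-1],(800,640)[:1]+(600,) if 0 else (750,600),interpolation=cv2.INTER_CUBIC))
E
```

```text
pos [426.3 121.6 169.5] shift [-0.003   0.0011  0.0026] mm 2.4 turn [-0.     -0.0001 -0.0065] t 15.2667 w 28.03058728665348 44.599353075027466 [ 0.5 -0.3 -3.6]
mouth [292.3 351.8] ball if centred [291.4 340.9]
```

View pics/c7.png

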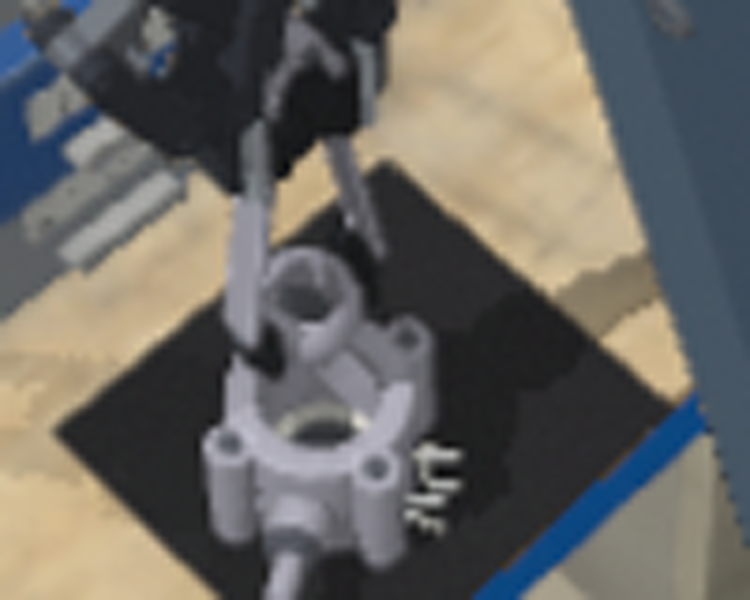

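The ball is centred over the mouth to within about 1 mm: its centre at crop (312,305) is pixel (291.2,340.3), against (291.4,340.9) if perfectly centred. It hangs about 30 mm clear of the valve, with the tongs squeezed at 44 N.

```bash
python3 -c "
from cell import bot
print(bot.job_done())"
```

```text
the job is handed in; nothing more can be done
None
```

The large ball, which fits the valve on the mat, is held in the squeezed spring tongs, centred to about 1 mm over that valve's open mouth and about 3 cm above it; the job is handed in.

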